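Hold the clamp block ready over the sliding jig

ROBOT

A 6-joint arm with a two-finger parallel gripper is mounted at the origin on the work surface. World frame = base frame: x ahead of the robot, y to its left, z up, the work surface at z = 0. Lengths are in m, angles in rad, forces in N, time in s.
With the tool pointing down it reaches from about 0.275 to 0.75 m from the base axis. Payload 10.2 kg.
Tool frame: the origin (TCP) lies midway between the tips of the shut fingers; the grasp point (between the pads) lies 19 mm behind it; z points along the fingers, y is the line along which they close (so a half turn about z gives the same grasp; the last joint's range is limited). The gripper opens to 88 mm and grips with 3 to 60 N. Pads are 18 mm wide; open, the fingers measure 123 mm over their backs; the gripper's body (75 mm by 187 mm) begins 45 mm behind the grasp point.
Start: joints at [-1.33, 0.313, 1.498, -0, 1.331, -0.223], TCP at [0.235, -0.47, 0.239] pointing down, gripper open.
Joint ranges: [-2.94, 2.94], [-0.97, 2.17], [0.19, 2.56], [-1.23, 4.37], [0.02, 3.11], [-2.88, 2.88]. Speed limits (rad/s): [2.39, 2.39, 3.01, 3.14, 3.14, 3.14].

INTERFACE

Orientations are given as a unit quaternion [x, y, z, w].
In Python, from cell import * gives the robot as it stands. The module is installed in compiled form; this text tells all that it offers.
- The arm moves only by the tool drive_tool, never from a script. Its argument "steps" is a list of rows, each a list of 7 numbers: the shift along the tool's x, y, z in units of 0.4 m (1.0 is 0.4 m), then the turn, a rotation vector about the tool's x, y, z in units of pi/4 rad (1.0 is pi/4 rad), then the opening, from 0 (shut) to 1 (fully open). In form: [[tx, ty, tz, ax, ay, az, jaw], ...]. A call has exactly 8 rows; each row shifts and turns the commanded pose from where the row before left it, along the tool's axes as they then stand; what a row does not reach is not made up. A row lasts 1/12 s, in which the tool goes at most 41.7 mm and 7.16 degrees, less where a joint would pass 70% of its speed; a pose out of reach is approached as far as the arm can. A call with a number of a shift or a turn outside -1 to 1 is refused whole. A call with a gripper value outside its range is refused whole. The fingers move at their own pace and stop on an object; "squeeze" is the grip in N (left out, the last holds). Time passes only in rows, so rows that do not move let the fingers close, or fill a call up. It gives the time, the measured TCP pose, the force, the opening and the grip force at its end, in the units of the state.
- state(): the state, without advancing time (a new reading comes with each control period).
- capture(name): name is "scene" or "side" or "wrist"; returns the picture (384x512x3 uint8, red, green, blue); there is no depth.
- calibration(name): a dict with "K" (3x3 intrinsics, pixels), "R" (3x3) and "t" (3): a world point X has camera coordinates R X + t. Camera axes: x right, y down, z forward; pixel columns grow to the right and rows downward; lengths in m; the calibration is good to about 2 mm. A picture is of the moment at which its call begins: read the wrist's pose just before it. calibration takes no time and is no camera call; for the wrist camera it gives the pose at the moment of the call.
- finish_job(): hands the job in; it is judged then, once.
Trained networks look in the newest picture that a camera, given by its name, has taken for a name from the list of things; names that differ only in an ending like _2 or _b are one class to them, and where a whole thing is asked for, a point or a joint stands for the part that bears it (a point fixed in the world has none). Each returns a list of dicts, best first, with "score" (0 to 1); they miss things now and then, are a little off and sometimes report something else, mostly with a low value. They report only what shows in the picture. A call takes as long as a camera call. They do not tell look-alikes from the thing itself.
- spot_in(camera, name): "box" ([left, top, right, bottom] in pixels, round what is visible of it).
The state is a dict: "t": time; "qpos": joint angles; "qvel": joint speeds; "joint_efforts": joint torques, N m; "tcp_pos": TCP position; "eef_rot": TCP orientation; "wrist_force": force on the tool from outside, world axes, zero at the start; "wrist_torque": the same for the moment, N m; "gripper_width": opening from 0.0 (shut) to 1.0 (fully open); "gripper_force": force on a finger pad.
Only numpy, scipy, OpenCV 4.12 (cv2) and the standard library are available. Lean on these libraries where they do the work, as an engineer would, in place of code of your own. Each camera call takes 0.05 s, during which the arm holds its last target. There are 200 camera calls.

TASK

First push the jig's sliding carriage by its orange tab, away along its rails, until you feel it fully home against its stop. Then take the aluminium clamp block out of the white tray by its blue rib, carry it over the cardboard stock carton, and hold it level over the carriage's steel pocket, centred and lined up with it, its underside about one centimetre above the pocket's rim, so that a colleague can check the fit: finish still holding it there, without letting go. The block must never touch the jig, nothing may bump the carton, the carriage must stay home, and the jar, the small pot and the screwdriver must be left where they are.

Things in the scene. Friction and masses are not known exactly. Their poses are not given: they have to be found in the camera images.
- jig: Fixed jig: aluminium base 250 x 110 x 12 mm, two steel rails (tops 22 mm above the table) along its x and a stop bar 34 mm high at its +x end. Origin on the table, straight below the pocket's centre when the carriage is home; base from x = -170 to +80 mm. x points from the orange tab to the stop (roughly away from the robot), z up. Stands on the robot's left or right.
- carriage (a joint): How far (m) the jig's black carriage (plate 136 x 88 x 10 mm) stands out from its stop, along the jig's -x: 0 is fully home against the rigid stop, 0.08 fully out. It slides with about 3 N of friction and stays where it is left. Starts 35 to 75 mm out.
- tab (a point): Centre of the push face (the face towards the jig's -x) of the orange upright tab on the carriage. The tab is 8 mm thick, 56 mm wide and its top is 73 mm above the table; this point is 55 mm above the table. It moves with the carriage; when home it lies 68 mm from the jig's origin along -x. Axes as the jig.
- pocket (a point): Centre of the rectangular pocket on the carriage, at the height of its steel rim, 36 mm above the table. The pocket is 80 mm (x) by 54 mm (y) inside and 14 mm deep, the rim 6 mm wide. It moves with the carriage; axes as the jig.
- block: Loose aluminium clamp block, 70 (x) x 44 (y) x 18 mm, with a blue upright grip rib on top, 44 mm long (x), 16 mm thick (y) and 30 mm tall, so 48 mm high in all. Symmetric: a half turn about z looks and fits the same. About 0.16 to 0.26 kg. Origin at the centre of its underside, z up. Starts upright on the floor of the tray.
- tray: Fixed white open tray, 170 (x) x 130 (y) mm outside, walls 4 mm thick and 22 mm high, floor 4 mm thick; origin under its centre. It stands across the carton from the jig.
- carton: Cardboard stock carton full of steel pins, 400 (x) x 120 (y) x 90 mm high, standing between tray and jig; heavy, does not move. Nothing sticks up over its rim. Origin under its centre.
- jar: Loose amber glass jar with white lid, 48 mm across, 65 mm high; origin at the centre of its underside. Leave alone.
- pot: Loose small white pot with red lid, 44 mm across, 50 mm high; origin at the centre of its underside. Leave alone.
- screwdriver: Loose blue-handled screwdriver, 170 mm long, lying on the table beyond the jig. Leave alone.
There are look-alikes about, which are no part of the job. Leave any black, turquoise or yellow look-alike of the block alone.

How it is judged:
On the way, in this order (a step that is already met when the one before it is completed fails the run):
1. the carriage is pushed fully home against its stop (within 3 mm) while the block is still in the tray (value of joint carriage below 0.003 m and height (world z) of block below 0.02 m), for 0.2 s.
2. the block passes over the carton, its underside above the carton's rim (height (world z) of block above 0.09 m and y of block in the frame of carton between -0.06 and 0.06 m and x of block in the frame of carton between -0.22 and 0.22 m and contact force between the fingers and block above 0.5 N), for 0.04 s.
At the end, for the whole second after the job is handed in: The carriage is home (within 3 mm) and the block is held still in the fingers over the pocket: centre within 6 mm of the pocket's centre, sides within 0.1 rad of the pocket's, tilted less than 0.08 rad, underside 3 to 20 mm above the pocket's rim, not touching the jig (value of joint carriage below 0.003 m and horizontal distance between block and pocket below 0.006 m and z of block in the frame of pocket between 0.003 and 0.02 m and angle between the x axis of block and the x axis of jig, either way round below 0.1 rad and angle between block's own z axis and vertical below 0.08 rad and contact force between block and jig below 0.1 N and contact force between the fingers and block above 1 N and linear speed of block below 0.02 m/s); the arm keeps its last pose, push and grip.
It fails at once if the block touches the jig (contact force between block and jig above 0.5 N).
It fails at once if the block or the robot bumps the carton (contact force between any of block, the fingers, the arm and carton above 1 N).
It fails at once if the jar, the pot or the screwdriver is moved by more than 15 mm (distance of any of jar, pot, screwdriver from where it was at the start of the episode above 0.015 m).
It also fails if it takes over 64 s, if anything falls off the work surface, if the arm or the gripper's body presses on something with over 40 N, if the wrist force passes 120 N, or if a joint passes its speed limit or range.

## Working session

There is one attempt and no reset: what is moved stays moved. The work goes in short steps, Python scripts to look and compute and a tool call to move; the robot and the scene stay as the last step left them, time stands still between calls to the robot, and variables do not carry over. Pictures are saved under pics/ and viewed, at most 10 in all, crops included, and the job is handed in when it is done.

Besides the shell and the picture viewer there is one more tool, called after "Request:" by a JSON object that holds its "method" and its "body". drive_tool: Moves the arm, as the interface text tells. Its arguments: {"type":"object","properties":{"steps":{"type":"array","items":{"type":"array","items":{"type":"number"}}},"squeeze":{"type":"number"}},"required":["steps"]}

```bash
mkdir -p pics
python3 - <<'E'
from cell import *
import cv2,numpy as np
s=state();print({k:np.round(v,3).tolist() for k,v in s.items()})
a=capture("scene");b=capture("side")
for n,i in(("scene",a),("side",b)):
    cv2.imwrite(f"pics/{n}0.png",cv2.resize(i[:,:,::-1],(800,600),interpolation=cv2.INTER_CUBIC))
    c=calibration(n);print(n,np.round(c["K"],1).tolist(),np.round(c["R"],3).tolist(),np.round(c["t"],3).tolist())
    for t in("jig","carriage","block","tray","carton","jar","pot","screwdriver","tab"):
        print(t,[(np.round(d["box"]).tolist(),round(d["score"],2)) for d in spot_in(n,t)[:3]])
E
```

```text
{'t': 0.0, 'qpos': [-1.33, 0.313, 1.498, -0.0, 1.331, -0.223], 'qvel': [0.0, -0.001, 0.0, 0.002, -0.0, 0.001], 'joint_efforts': [0.001, -40.221, -25.227, 0.069, 0.035, -0.0], 'tcp_pos': [0.235, -0.469, 0.238], 'eef_rot': [0.973, 0.23, -0.0, -0.001], 'wrist_force': [0.377, -0.508, 0.136], 'wrist_torque': [0.028, 0.048, -0.011], 'gripper_force': 0.0, 'gripper_width': 1.0}
scene [[379.0, 0.0, 254.8], [0.0, 379.0, 189.5], [0.0, 0.0, 1.0]] [[-0.345, 0.938, -0.011], [0.682, 0.243, -0.69], [-0.644, -0.246, -0.724]] [0.152, -0.351, 1.489]
jig [([128.0, 129.0, 198.0, 190.0], 0.57), ([147.0, 125.0, 189.0, 173.0], 0.27), ([356.0, 178.0, 372.0, 196.0], 0.21)]
carriage [([146.0, 128.0, 188.0, 171.0], 0.61)]
block [([317.0, 262.0, 340.0, 295.0], 0.91), ([318.0, 201.0, 345.0, 226.0], 0.73), ([378.0, 208.0, 414.0, 225.0], 0.69)]
tray [([294.0, 188.0, 364.0, 250.0], 0.68), ([145.0, 127.0, 187.0, 170.0], 0.3)]
carton [([193.0, 128.0, 282.0, 246.0], 0.88), ([289.0, 226.0, 305.0, 254.0], 0.71)]
jar [([288.0, 226.0, 306.0, 254.0], 0.86), ([320.0, 202.0, 344.0, 227.0], 0.68)]
pot [([355.0, 178.0, 368.0, 193.0], 0.58)]
screwdriver [([113.0, 181.0, 155.0, 205.0], 0.84)]
tab [([147.0, 126.0, 189.0, 171.0], 0.87)]
side [[404.4, 0.0, 252.8], [0.0, 404.4, 184.3], [0.0, 0.0, 1.0]] [[-0.863, -0.505, 0.008], [-0.376, 0.632, -0.678], [0.337, -0.588, -0.735]] [0.495, 0.221, 1.039]
jig [([285.0, 119.0, 363.0, 167.0], 0.67)]
carriage [([303.0, 126.0, 355.0, 152.0], 0.69)]
block [([177.0, 301.0, 204.0, 335.0], 0.94), ([200.0, 244.0, 229.0, 267.0], 0.93), ([276.0, 238.0, 306.0, 264.0], 0.9)]
tray [([174.0, 219.0, 257.0, 287.0], 0.88)]
carton [([202.0, 135.0, 344.0, 230.0], 0.65)]
jar [([177.0, 200.0, 194.0, 222.0], 0.65)]
pot [([233.0, 283.0, 260.0, 310.0], 0.75)]
screwdriver [([260.0, 108.0, 288.0, 138.0], 0.63)]
tab [([305.0, 125.0, 355.0, 154.0], 0.72)]
```

View pics/scene0.png

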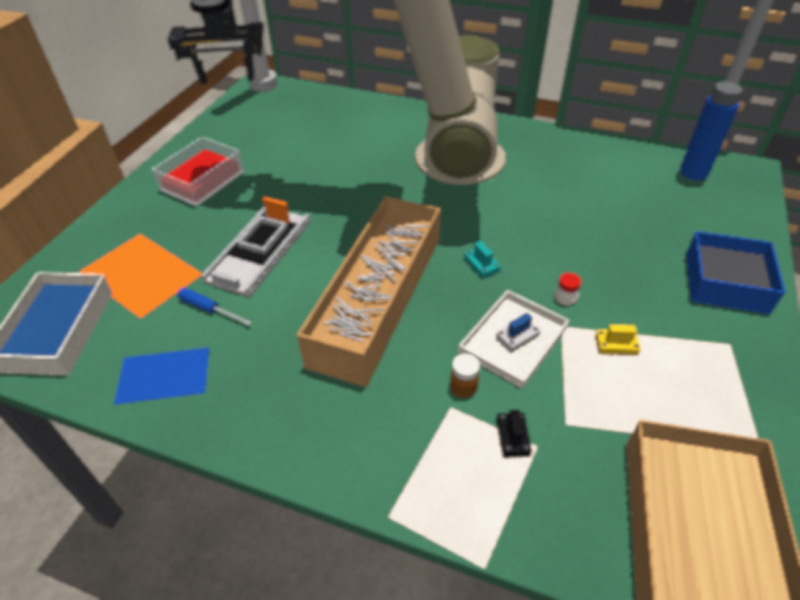

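View pics/side0.png

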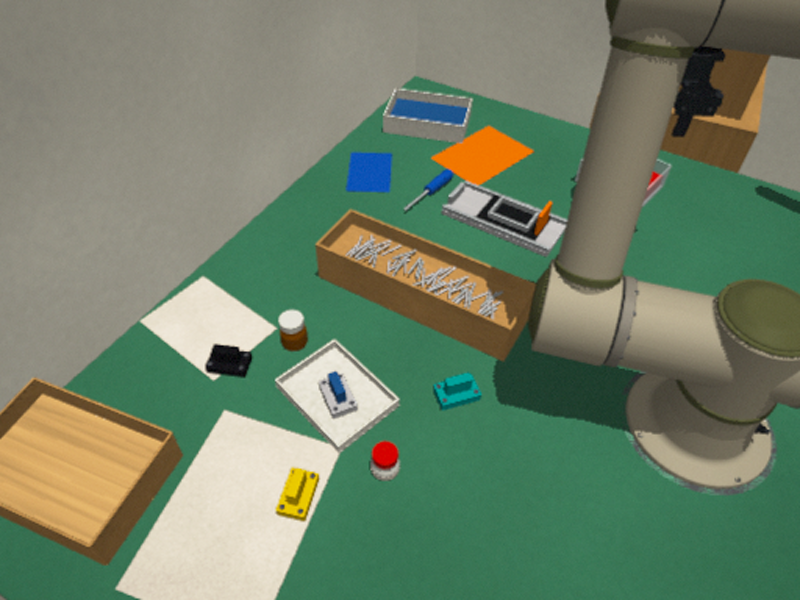

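The scene view shows the jig at upper left: tab at about (275,205) and pocket at (265,235). The carton is at (370,285), and the tray holds the blue-ribbed block at (518,330). The jar is at (465,375) and the pot at (568,288). The side view agrees.

```bash
cat > h.py <<'E'
from cell import *
import cv2,numpy as np
def ray(c,u,v,z):
    d=c["R"].T@np.linalg.inv(c["K"])@[u,v,1]; o=-c["R"].T@c["t"]
    return o+d*(z-o[2])/d[2]
def proj(c,X):
    p=(np.atleast_2d(X)@c["R"].T+c["t"])@c["K"].T
    return p[:,:2]/p[:,2:]
E
python3 - <<'E'
from h import *
S=1.5625
sc={"tabL":(263,199,.073),"tabR":(288,208,.073),"base_stopL":(204,281,.0),"base_stopR":(243,293,.0),"baseR":(309,213,.012),
"t1":(509,291,.022),"t2":(568,322,.022),"t3":(521,383,.022),"t4":(461,345,.022),"rib":(519,320,.05),
"c1":(388,199,.09),"c2":(440,208,.09),"c3":(303,331,.09),"c4":(367,349,.09),"jar":(466,363,.065),"pot":(570,280,.05),"sd1":(182,293,.01),"sd2":(248,325,.005),"pocket":(264,234,.036)}
si={"tabL":(551,202,.073),"tabR":(542,213,.073),"t1":(335,341,.022),"t2":(399,399,.022),"t3":(342,447,.022),"t4":(276,381,.022),"rib":(337,382,.05),
"c1":(351,211,.09),"c2":(318,243,.09),"c3":(535,290,.09),"c4":(503,327,.09),"jar":(291,318,.065),"pot":(385,453,.05),"pocket":(514,213,.036)}
for n,d in(("scene",sc),("side",si)):
    c=calibration(n)
    for k,(u,v,z) in d.items(): print(n,k,ray(c,u/S,v/S,z).round(3)[:2])
E
```

```text
scene tabL [ 0.4   -0.319]
scene tabR [ 0.41  -0.255]
scene base_stopL [ 0.598 -0.358]
scene base_stopR [ 0.601 -0.267]
scene baseR [ 0.344 -0.247]
scene t1 [0.442 0.227]
scene t2 [0.483 0.346]
scene t3 [0.645 0.294]
scene t4 [0.6   0.177]
scene rib [0.534 0.263]
scene c1 [ 0.333 -0.06 ]
scene c2 [0.326 0.05 ]
scene c3 [ 0.714 -0.066]
scene c4 [0.713 0.049]
scene jar [0.668 0.202]
scene pot [0.404 0.331]
scene sd1 [ 0.649 -0.372]
scene sd2 [ 0.674 -0.212]
scene pocket [ 0.464 -0.288]
side tabL [ 0.388 -0.321]
side tabR [ 0.392 -0.279]
side t1 [0.594 0.176]
side t2 [0.436 0.223]
side t3 [0.468 0.343]
side t4 [0.631 0.297]
side rib [0.53  0.262]
side c1 [ 0.716 -0.069]
side c2 [0.719 0.041]
side c3 [ 0.321 -0.056]
side c4 [0.336 0.05 ]
side jar [0.667 0.2  ]
side pot [0.398 0.33 ]
side pocket [ 0.453 -0.292]
```

```bash
cat > plan.py <<'E'
import sys
from h import *
from scipy.spatial.transform import Rotation as Q
# usage: plan.py x y z yaw n : n equal rows, tool down, tool x at given yaw
x,y,z,yaw=map(float,sys.argv[1:5]);n=int(sys.argv[5])
s=state();p=np.array(s["tcp_pos"]);R=Q.from_quat(s["eef_rot"])
G=Q.from_euler("z",yaw)*Q.from_euler("x",np.pi)
rv=(R.inv()*G).as_rotvec()/n
print("cur",p.round(4),"yaw",np.arctan2(R.as_matrix()[1,0],R.as_matrix()[0,0]).round(4),"F",np.round(s["wrist_force"],1))
d=(np.array([x,y,z])-p)/n
for i in range(n):
    print(np.round(np.r_[R.inv().apply(d)/.4,rv/(np.pi/4)],4).tolist()); R=R*Q.from_rotvec(rv)
E
python3 plan.py 0.38 -0.29 0.30 -0.05 8
```

```text
cur [ 0.2349 -0.4696  0.2387] yaw 0.4638 F [ 0.9 -1.   0.4]
[0.0657, -0.0299, -0.0192, -0.0, -0.0, 0.0818]
[0.0636, -0.034, -0.0192, -0.0, -0.0, 0.0818]
[0.0613, -0.0381, -0.0192, -0.0, -0.0, 0.0818]
[0.0587, -0.0419, -0.0192, -0.0, -0.0, 0.0818]
[0.0559, -0.0456, -0.0192, -0.0, -0.0, 0.0818]
[0.0529, -0.0491, -0.0192, -0.0, -0.0, 0.0818]
[0.0496, -0.0524, -0.0192, -0.0, -0.0, 0.0818]
[0.0462, -0.0555, -0.0192, -0.0, -0.0, 0.0818]
```

Request:
{"method": "drive_tool", "body": {"steps": [[0.066,-0.03,-0.019,0,0,0.082,0],[0.064,-0.034,-0.019,0,0,0.082,0],[0.061,-0.038,-0.019,0,0,0.082,0],[0.059,-0.042,-0.019,0,0,0.082,0],[0.056,-0.046,-0.019,0,0,0.082,0],[0.053,-0.049,-0.019,0,0,0.082,0],[0.05,-0.052,-0.019,0,0,0.082,0],[0.046,-0.056,-0.019,0,0,0.082,0]]}}

```text
t: 1.67
tcp_pos: [0.3812, -0.2885, 0.3]
eef_rot: [1.0, -0.027, 0.0, 0.0]
wrist_force: [-0.2, -0.2, -0.3]
gripper_width: 0.419
gripper_force: 0.0
```

Run:
```python
from h import *
c=calibration("wrist");i=capture("wrist");s=state()
np.savez("w1.npz",i=i,**c)
cv2.imwrite("pics/w1.png",cv2.resize(i[:,:,::-1],(800,600),interpolation=cv2.INTER_CUBIC))
print(s["tcp_pos"],s["eef_rot"],s["qvel"],c)
```

```text
[ 0.38365243 -0.28564373  0.3016646 ] [ 9.99603776e-01 -2.81034930e-02  1.54147194e-03  3.28523545e-04] [-0.08174566  0.0046129   0.00329138 -0.01582238 -0.04163935 -0.27357205] {'K': array([[305.01050051,   0.        , 260.16231646],
       [  0.        , 305.01050051, 198.39888948],
       [  0.        ,   0.        ,   1.        ]]), 'R': array([[-5.43112347e-02, -9.98524053e-01,  7.28406298e-05],
       [-9.61956655e-01,  5.23418390e-02,  2.68141242e-01],
       [-2.67749292e-01,  1.44930124e-02, -9.63379608e-01]]), 't': array([-0.26738853,  0.32824292,  0.55595227])}
```

View pics/w1.png

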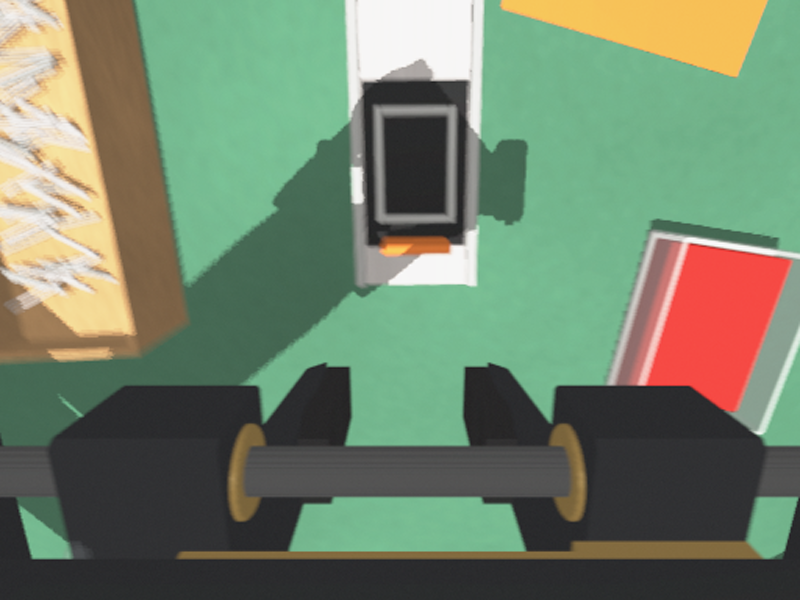

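The wrist view shows the rim corners at about (373,105), (456,105), (458,222) and (371,222). The tab is at (381–450, 237–254), and the near base edge runs from (357,286) to (477,286).

```bash
python3 - <<'E'
from h import *
S=1.5625
c=np.load("w1.npz")
for k,(u,v,z) in dict(r1=(373,105,.036),r2=(456,105,.036),r3=(458.5,222.5,.036),r4=(370.5,222.5,.036),b1=(357,286,.012),b2=(477,286,.012),bl=(347,2,.012),br=(483,2,.012),t1=(381,254,.06),t2=(450,254,.06)).items():
    print(k,ray(c,u/S,v/S,z).round(4)[:2])
E
python3 plan.py 0.325 -0.285 0.30 -0.05 2
```

```text
r1 [ 0.5073 -0.2685]
r2 [ 0.5037 -0.3349]
r3 [ 0.4106 -0.3345]
r4 [ 0.4147 -0.2596]
b1 [ 0.3548 -0.2407]
b2 [ 0.3487 -0.3528]
bl [ 0.5883 -0.2519]
br [ 0.5824 -0.3611]
t1 [ 0.3909 -0.2682]
t2 [ 0.3879 -0.3245]
cur [ 0.3837 -0.2856  0.3017] yaw -0.0562 F [0.8 2.3 1.3]
[-0.0733, 0.0033, 0.0019, 0.0004, -0.002, -0.004]
[-0.0733, 0.0031, 0.002, 0.0004, -0.002, -0.004]
```

Request:
{"method": "drive_tool", "body": {"steps": [[-0.045,0.007,0.04,0,0,-0.01,0],[-0.035,0.006,0.09,0,0,0,0],[-0.02,0.003,0.095,0,0,0,0],[0,0,0.095,0,0,0,0],[0,0,0.095,0,0,0,0],[0,0,0.095,0,0,0,0],[0,0,0.09,0,0,0,0],[0,0,0.03,0,0,0,0]]}}

```text
t: 2.38
tcp_pos: [0.3388, -0.2924, 0.0435]
eef_rot: [1.0, -0.022, -0.002, -0.003]
wrist_force: [-0.6, 1.6, -0.0]
gripper_width: 0.004
gripper_force: 0.0
```

```bash
python3 - <<'E'
from h import *
for _ in range(3): i=capture("side")
a=capture("scene")
z=np.hstack([cv2.resize(a[90:240,100:250,::-1],(390,390),interpolation=3),cv2.resize(i[90:190,270:370,::-1],(390,390),interpolation=3)])
cv2.imwrite("pics/p1.png",z)
E
python3 plan.py 0.38 -0.295 0.048 -0.046 4
```

```text
cur [ 0.3406 -0.2947  0.0483] yaw -0.0434 F [0.2 0.3 0. ]
[0.0246, -0.0009, 0.0002, 0.0003, -0.0002, 0.0008]
[0.0246, -0.0009, 0.0002, 0.0003, -0.0002, 0.0008]
[0.0246, -0.0009, 0.0002, 0.0003, -0.0002, 0.0008]
[0.0246, -0.001, 0.0002, 0.0003, -0.0002, 0.0008]
```

View pics/p1.png

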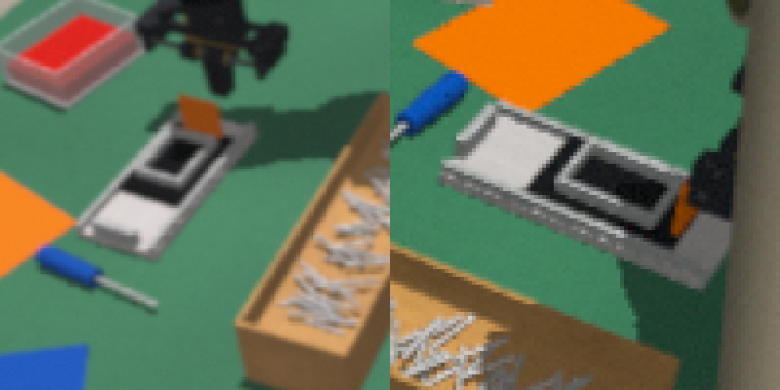

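The left crop shows the closed fingers at (215,85) behind the tab at (200,115), roughly on the centreline. I'll push now.

Request:
{"method": "drive_tool", "body": {"steps": [[0.025,0,0,0,0,0,0],[0.025,0,0,0,0,0,0],[0.025,0,0,0,0,0,0],[0.025,0,0,0,0,0,0],[0.025,0,0,0,0,0,0],[0.025,0,0,0,0,0,0],[0.025,0,0,0,0,0,0],[0.0,0,0,0,0,0,0]]}}

```text
t: 3.25
tcp_pos: [0.412, -0.2974, 0.0476]
eef_rot: [1.0, -0.021, 0.001, 0.0]
wrist_force: [0.5, 0.0, 0.1]
gripper_width: 0.005
gripper_force: 0.0
```

Request:
{"method": "drive_tool", "body": {"steps": [[0.02,0,0,0,0,0,0],[0.015,0,0,0,0,0,0],[0.015,0,0,0,0,0,0],[0.01,0,0,0,0,0,0],[0.01,0,0,0,0,0,0],[0.01,0,0,0,0,0,0],[0.0,0,0,0,0,0,0],[0.0,0,0,0,0,0,0]]}}

```text
t: 3.92
tcp_pos: [0.4427, -0.299, 0.0477]
eef_rot: [1.0, -0.022, 0.001, 0.001]
wrist_force: [-0.2, -0.8, 0.5]
gripper_width: 0.005
gripper_force: 0.0
```

Request:
{"method": "drive_tool", "body": {"steps": [[0.005,0,0,0,0,0,0],[0.005,0,0,0,0,0,0],[0.005,0,0,0,0,0,0],[0.005,0,0,0,0,0,0],[0.005,0,0,0,0,0,0],[0.005,0,0,0,0,0,0],[0.005,0,0,0,0,0,0],[0.005,0,0,0,0,0,0]]}}

```text
t: 4.58
tcp_pos: [0.4449, -0.2989, 0.0478]
eef_rot: [1.0, -0.02, -0.016, -0.004]
wrist_force: [-107.2, -2.1, 58.1]
gripper_width: 0.005
gripper_force: 54.3
```

Firm contact with the stop at 107 N, so the carriage is home. I'll back off now.

Request:
{"method": "drive_tool", "body": {"steps": [[-0.04,0,0,0,0,0,0],[-0.01,0,0,0,0,0,0],[-0.05,0,0,0,0,0,0],[-0.05,0,-0.02,0,0,0,0.5],[-0.03,0,-0.09,0,0,0,1],[0,0,-0.1,0,0,0,1],[0,0,-0.1,0,0,0,1],[0,0,-0.1,0,0,0,1]]}}

```text
t: 5.25
tcp_pos: [0.3862, -0.2962, 0.2139]
eef_rot: [1.0, -0.022, 0.001, 0.0]
wrist_force: [-0.4, -0.4, 0.1]
gripper_width: 0.357
gripper_force: 0.0
```

Request:
{"method": "drive_tool", "body": {"steps": [[0,0,-0.1,0,0,0,1],[0,0,-0.08,0,0,0,1],[0,0,0,0,0,0,1],[0,0,0,0,0,0,1],[0,0,0,0,0,0,1],[0,0,0,0,0,0,1],[0,0,0,0,0,0,1],[0,0,0,0,0,0,1]]}}

```text
t: 5.92
tcp_pos: [0.3861, -0.2961, 0.2826]
eef_rot: [1.0, -0.022, -0.001, -0.001]
wrist_force: [-0.3, -0.0, -0.2]
gripper_width: 0.957
gripper_force: 0.0
```

Run:
```python
from h import *
s=state();c=calibration("wrist");i=capture("wrist")
np.savez("w2.npz",i=i,**c)
k=i[0:220,170:390]
cv2.imwrite("pics/w2.png",cv2.resize(k[:,:,::-1],(600,600),interpolation=cv2.INTER_CUBIC))
print(s["tcp_pos"],s["eef_rot"],np.round(s["qvel"],3),s["wrist_force"])
```

```text
[ 0.3861037  -0.29612612  0.28264683] [ 9.99762106e-01 -2.17957638e-02 -5.17530275e-04 -6.39554030e-04] [-0.001 -0.003 -0.006 -0.001  0.001  0.   ] [-0.2775074  -0.00428132 -0.20914485]
```

View pics/w2.png

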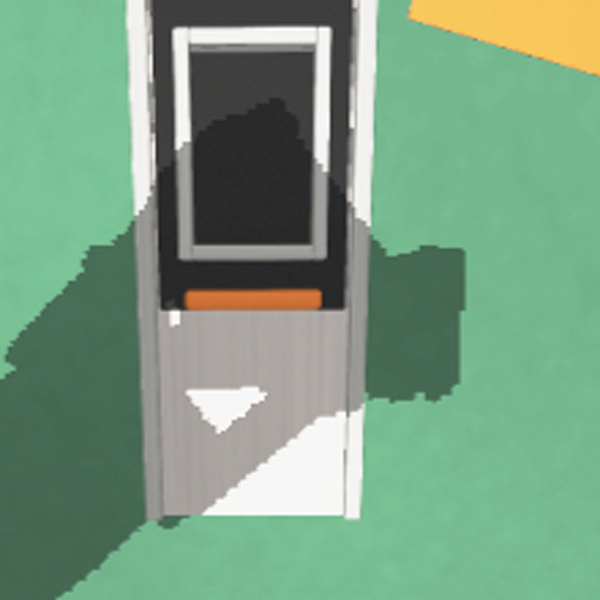

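The carriage looks home. The rim's outer corners are at (172,28), (331,28), (328,260) and (179,260) in the crop, and the near base edge is at row 518.

Run:
```python
from h import *
from scipy.optimize import least_squares
c=np.load("w2.npz");f=220/600
P=np.array([(172,28),(331,28),(328,260),(179,260)])*f+[170,0]-.2
L=np.array([(46,33,.036),(46,-33,.036),(-46,-33,.036),(-46,33,.036)])
for p in P: print(ray(c,*p,.036).round(4))
for n,z in(("b1",.012),("b2",.012)):
    p=np.array((148,518) if n=="b1" else (360,518))*f+[170,0]; print(n,ray(c,*p,z).round(4))
L=np.array([(.046,.033,.036),(.046,-.033,.036),(-.046,-.033,.036),(-.046,.033,.036)])
def w(q):
    co,s=np.cos(q[2]),np.sin(q[2]);return np.c_[q[0]+co*L[:,0]-s*L[:,1],q[1]+s*L[:,0]+co*L[:,1],L[:,2]]
r=least_squares(lambda q:(proj(c,w(q))-P).ravel(),[.52,-.3,-.05]);print(r.x.round(4),r.fun.round(2))
```

```text
[ 0.57   -0.2724  0.036 ]
[ 0.5671 -0.3391  0.036 ]
[ 0.4748 -0.3363  0.036 ]
[ 0.4777 -0.2694  0.036 ]
b1 [ 0.353  -0.2435  0.012 ]
b2 [ 0.3483 -0.3532  0.012 ]
[ 0.5225 -0.3043 -0.0363] [ 0.48  0.37 -0.14 -0.1  -0.57 -0.37  0.21  0.03]
```

Request:
{"method": "drive_tool", "body": {"steps": [[0.0015,-0.06,0,0,0,0,1],[0.0015,-0.09,0,0,0,0,1],[0.0015,-0.09,0,0,0,0,1],[0.0015,-0.09,0,0,0,0,1],[0.0015,-0.09,0,0,0,0,1],[0.0015,-0.09,0,0,0,0,1],[0.0015,-0.09,0,0,0,0,1],[0.0015,-0.09,0,0,0,0,1]]}}

```text
t: 6.63
tcp_pos: [0.4027, -0.019, 0.2834]
eef_rot: [1.0, -0.022, 0.0, -0.0]
wrist_force: [0.9, -0.7, 0.3]
gripper_width: 1.001
gripper_force: 0.0
```

Request:
{"method": "drive_tool", "body": {"steps": [[0.0015,-0.09,0,0,0,0,1],[0.0015,-0.09,0,0,0,0,1],[0.0015,-0.09,0,0,0,0,1],[0.0015,-0.09,0,0,0,0,1],[0.0015,-0.09,0,0,0,0,1],[0.0015,-0.09,0,0,0,0,1],[0.0015,-0.09,0,0,0,0,1],[0.0015,-0.06,0,0,0,0,1]]}}

```text
t: 7.3
tcp_pos: [0.4193, 0.2576, 0.2831]
eef_rot: [1.0, -0.021, -0.0, -0.0]
wrist_force: [1.6, -0.3, -0.7]
gripper_width: 1.001
gripper_force: 0.0
```

Run:
```python
from h import *
for _ in range(5): capture("wrist")
s=state();c=calibration("wrist");i=capture("wrist")
np.savez("w3.npz",i=i,**c)
cv2.imwrite("pics/w3.png",cv2.resize(i[0:300,80:480,::-1],(800,600),interpolation=cv2.INTER_CUBIC))
print(s["tcp_pos"],s["eef_rot"],np.round(s["qvel"],3),s["t"])
```

```text
[0.41979357 0.25423497 0.28325604] [ 9.99760900e-01 -2.18636857e-02 -2.65079497e-04  2.29349988e-04] [-0.019 -0.011  0.002  0.     0.003  0.002] 7.55
```

View pics/w3.png

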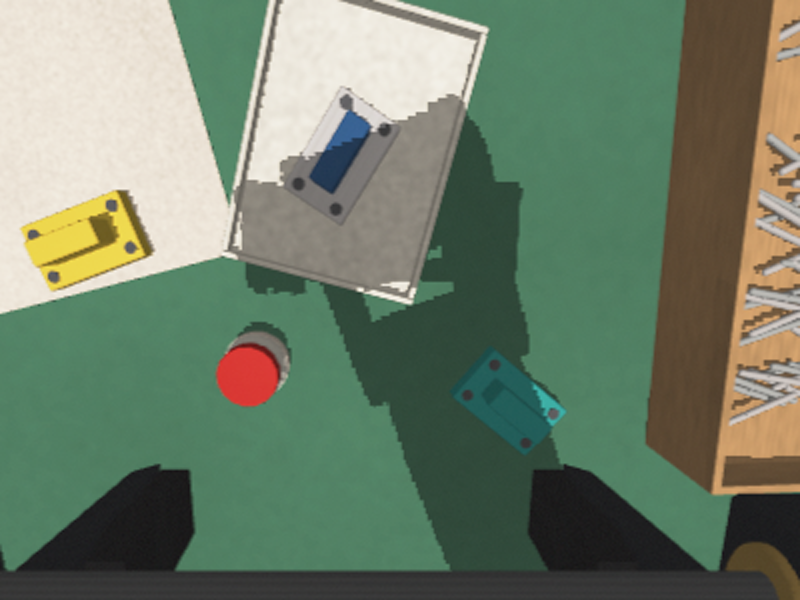

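The block's plate holes are at (346,102), (385,130), (336,209) and (298,184) in the crop. The rib top spans (361,116) to (321,187), and the pot is at (248,375).

Run:
```python
from h import *
c=np.load("w3.npz")
q=lambda u,v,z:ray(c,u/2+80-.25,v/2-.25,z)
H=[q(*p,.022) for p in((346,102),(385,130),(336,209),(298,184))]
m=np.mean(H,0);print("centre",m.round(4))
for a,b in((3,0),(2,1)):
    d=H[a]-H[b] if 0 else H[b]-H[a];print("yaw",np.arctan2(d[1],d[0]).round(4),np.linalg.norm(d).round(4))
d=H[0]-H[1];print("yaw-90",np.arctan2(d[1],d[0])-np.pi/2)
R=[q(*p,.052)[:2] for p in((350,109),(372,123),(333,193),(309,180))];print("rib",np.round(R,4),np.mean(R,0))
d=R[0]-R[3];e=R[1]-R[2];print(np.arctan2(d[1],d[0]),np.arctan2(e[1],e[0]))
cy,sy=np.cos(-.565),np.sin(-.565)
X=[[m[0]+cy*a-sy*b,m[1]+sy*a+cy*b,z] for z,aa,bb in((.022,.035,.022),(.052,.022,.008)) for a,b in((aa,bb),(aa,-bb),(-aa,-bb),(-aa,bb))]
print(((proj(c,X)-[80,0])*2).round(0).tolist())
print("jar?",q(248,375,.05))
```

```text
centre [0.5316 0.2618 0.022 ]
yaw -0.6173 0.0566
yaw -0.6266 0.0561
yaw-90 -0.626342605587656
rib [[0.5538 0.2545]
 [0.5459 0.2423]
 [0.5088 0.2667]
 [0.5167 0.2804]] [0.53129978 0.26098044]
-0.6086304924034228 -0.5830731662125926
[[337.0, 84.0], [399.0, 123.0], [344.0, 225.0], [283.0, 189.0], [346.0, 107.0], [370.0, 123.0], [332.0, 193.0], [309.0, 178.0]]
jar? [0.40062374 0.32744368 0.05      ]
```

```bash
python3 plan.py .5315 .2614 .11 -.61 7
```

```text
cur [0.4199 0.2539 0.2834] yaw -0.0446 F [ 0.  -0.3  0.1]
[0.0397, -0.0045, 0.0619, 0.0001, 0.0, 0.1029]
[0.0392, -0.0076, 0.0619, 0.0001, 0.0, 0.1029]
[0.0385, -0.0108, 0.0619, 0.0001, 0.0, 0.1029]
[0.0375, -0.0138, 0.0619, 0.0001, 0.0, 0.1029]
[0.0362, -0.0168, 0.0619, 0.0001, 0.0, 0.1029]
[0.0348, -0.0197, 0.0619, 0.0001, 0.0, 0.1029]
[0.0331, -0.0224, 0.0619, 0.0001, 0.0, 0.1029]
```

Request:
{"method": "drive_tool", "body": {"steps": [[0.04,-0.0045,0.062,0,0,0.103,0.7],[0.039,-0.0076,0.062,0,0,0.103,0.7],[0.0385,-0.0108,0.062,0,0,0.103,0.7],[0.0375,-0.0138,0.062,0,0,0.103,0.7],[0.036,-0.0168,0.062,0,0,0.103,0.7],[0.035,-0.02,0.062,0,0,0.103,0.7],[0.033,-0.0224,0.062,0,0,0.103,0.7],[0,0,0,0,0,0,0.7]]}}

```text
t: 8.27
tcp_pos: [0.5316, 0.2602, 0.1052]
eef_rot: [0.953, -0.303, -0.003, 0.002]
wrist_force: [-0.4, -0.5, -0.7]
gripper_width: 0.702
gripper_force: 0.0
```

```bash
python3 - <<'E'
from h import *
capture("wrist");capture("wrist")
c=calibration("wrist");i=capture("wrist")
np.savez("w4.npz",i=i,**c)
cv2.imwrite("pics/w4.png",cv2.resize(i[:,:,::-1],(800,600),interpolation=cv2.INTER_CUBIC))
E
python3 plan.py .5315 .2614 .028 -.61 4
```

```text
cur [0.5316 0.2619 0.1113] yaw -0.6086 F [-0.5  0.9 -0.3]
[0.0001, 0.0003, 0.052, -0.0003, -0.0002, 0.0004]
[0.0001, 0.0003, 0.052, -0.0003, -0.0002, 0.0004]
[0.0001, 0.0003, 0.052, -0.0003, -0.0002, 0.0004]
[0.0001, 0.0003, 0.052, -0.0003, -0.0002, 0.0004]
```

View pics/w4.png

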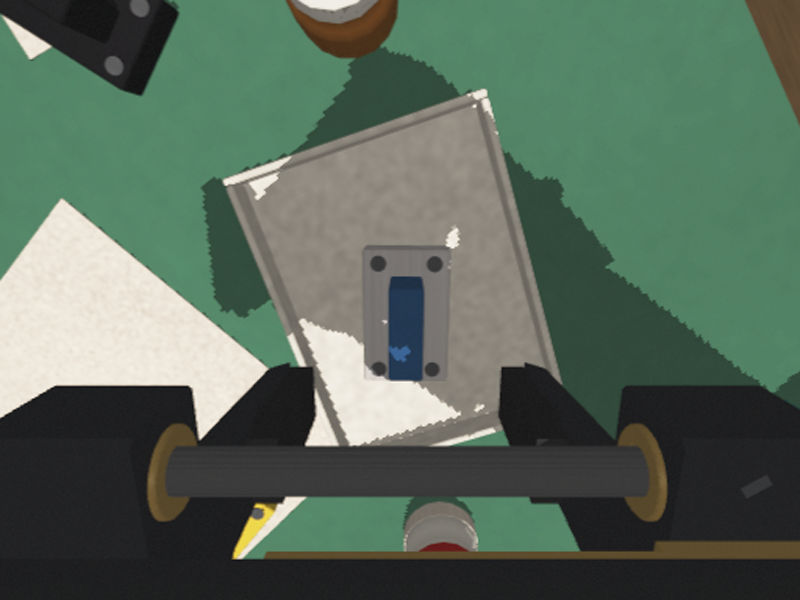

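The rib (389–424, 277–380) lies parallel to the tool axis between the open fingers. The holes are at (378,263), (435,263), (432,369) and (379,369).

Run:
```python
from h import *
c=np.load("w4.npz");S=1.5625
H=np.array([ray(c,u/S-.3,v/S-.3,.022) for u,v in((378,263),(435,263),(432,369),(379,369))])
print(H.mean(0).round(4))
for a,b in((3,0),(2,1)): d=H[b]-H[a];print(np.arctan2(d[1],d[0]))
d=H[0]-H[1];print(np.arctan2(d[1],d[0])-np.pi/2)
```

```text
[0.5312 0.2622 0.022 ]
-0.6157419543601902
-0.6209048808230251
-0.6088731982626155
```

Request:
{"method": "drive_tool", "body": {"steps": [[0,0.0003,0.05,0,0,0,0.7],[0,0.0003,0.05,0,0,0,0.7],[0,0.0003,0.05,0,0,0,0.7],[0,0.0003,0.05,0,0,0,0.7],[0,0,0.008,0,0,0,0.7],[0,0,0,0,0,0,0.7],[0,0,0,0,0,0,0.7],[0,0,0,0,0,0,0.7]]}}

```text
t: 9.08
tcp_pos: [0.5321, 0.2623, 0.0288]
eef_rot: [0.954, -0.3, 0.001, -0.001]
wrist_force: [-0.1, 0.2, -0.1]
gripper_width: 0.702
gripper_force: 0.0
```

Request:
{"method": "drive_tool", "body": {"steps": [[0,0,0,0,0,0,0],[0,0,0,0,0,0,0],[0,0,0,0,0,0,0],[0,0,0,0,0,0,0],[0,0,0,0,0,0,0],[0,0,0,0,0,0,0],[0,0,0,0,0,0,0],[0,0,0,0,0,0,0]], "squeeze": 35}}

```text
t: 9.75
tcp_pos: [0.5313, 0.2621, 0.0267]
eef_rot: [0.954, -0.3, 0.0, -0.0]
wrist_force: [-0.6, -1.1, -0.7]
gripper_width: 0.177
gripper_force: 35.0
```

Request:
{"method": "drive_tool", "body": {"steps": [[0,0,-0.01,0,0,0,0],[0,0,-0.03,0,0,0,0],[0,0,-0.05,0,0,0,0],[0,0,-0.08,0,0,0,0],[0,0,-0.09,0,0,0,0],[0,0,-0.09,0,0,0,0],[0,0,-0.08,0,0,0,0],[0,0,-0.03,0,0,0,0]]}}

```text
t: 10.42
tcp_pos: [0.5323, 0.2624, 0.2169]
eef_rot: [0.954, -0.3, 0.003, -0.002]
wrist_force: [0.3, 0.8, -2.0]
gripper_width: 0.181
gripper_force: 35.0
```

```bash
python3 plan.py .5225 -.3043 .22 -.037 18
```

```text
cur [0.5323 0.2624 0.2169] yaw -0.6097 F [ 0.3  0.8 -2. ]
[0.044, 0.0653, -0.0006, -0.0003, -0.0005, -0.0405]
[0.0419, 0.0667, -0.0006, -0.0003, -0.0005, -0.0405]
[0.0397, 0.068, -0.0006, -0.0003, -0.0005, -0.0405]
[0.0375, 0.0692, -0.0006, -0.0003, -0.0005, -0.0405]
[0.0353, 0.0704, -0.0006, -0.0003, -0.0005, -0.0405]
[0.0331, 0.0714, -0.0006, -0.0003, -0.0005, -0.0405]
[0.0308, 0.0725, -0.0006, -0.0003, -0.0005, -0.0405]
[0.0285, 0.0734, -0.0006, -0.0003, -0.0005, -0.0405]
[0.0261, 0.0743, -0.0006, -0.0003, -0.0005, -0.0405]
[0.0237, 0.0751, -0.0006, -0.0003, -0.0005, -0.0405]
[0.0213, 0.0758, -0.0005, -0.0003, -0.0005, -0.0405]
[0.0189, 0.0764, -0.0005, -0.0003, -0.0005, -0.0405]
[0.0165, 0.077, -0.0005, -0.0003, -0.0005, -0.0405]
[0.014, 0.0775, -0.0005, -0.0003, -0.0005, -0.0405]
[0.0115, 0.0779, -0.0005, -0.0003, -0.0005, -0.0405]
[0.0091, 0.0782, -0.0005, -0.0003, -0.0005, -0.0405]
[0.0066, 0.0784, -0.0005, -0.0003, -0.0005, -0.0405]
[0.0041, 0.0786, -0.0004, -0.0003, -0.0005, -0.0405]
```

Request:
{"method": "drive_tool", "body": {"steps": [[0.044,0.065,0,0,0,-0.0405,0],[0.042,0.067,0,0,0,-0.0405,0],[0.04,0.068,0,0,0,-0.0405,0],[0.0375,0.069,0,0,0,-0.0405,0],[0.035,0.07,0,0,0,-0.0405,0],[0.033,0.0715,0,0,0,-0.0405,0],[0.031,0.0725,0,0,0,-0.0405,0],[0.0285,0.0735,0,0,0,-0.0405,0]]}}

```text
t: 11.08
tcp_pos: [0.5266, 0.0088, 0.2117]
eef_rot: [0.984, -0.176, 0.0, 0.0]
wrist_force: [0.5, -0.7, -1.5]
gripper_width: 0.179
gripper_force: 35.0
```

Request:
{"method": "drive_tool", "body": {"steps": [[0.026,0.0745,0,0,0,-0.0405,0],[0.0235,0.075,0,0,0,-0.0405,0],[0.0215,0.076,0,0,0,-0.0405,0],[0.019,0.0765,0,0,0,-0.0405,0],[0.0165,0.077,0,0,0,-0.0405,0],[0.014,0.0775,0,0,0,-0.0405,0],[0.0115,0.078,0,0,0,-0.0405,0],[0.009,0.078,0,0,0,-0.0405,0]]}}

```text
t: 11.75
tcp_pos: [0.5221, -0.2433, 0.2118]
eef_rot: [0.999, -0.05, 0.0, 0.0]
wrist_force: [0.6, 0.3, -1.2]
gripper_width: 0.176
gripper_force: 35.0
```

```bash
python3 plan.py .5225 -.3043 .12 -.038 4
```

```text
cur [ 0.5221 -0.2433  0.2118] yaw -0.0994 F [ 0.6  0.3 -1.2]
[0.004, 0.0379, 0.0574, 0.0001, -0.0002, -0.0195]
[0.0034, 0.038, 0.0574, 0.0001, -0.0002, -0.0195]
[0.0028, 0.038, 0.0574, 0.0001, -0.0002, -0.0195]
[0.0023, 0.0381, 0.0574, 0.0001, -0.0002, -0.0195]
```

Request:
{"method": "drive_tool", "body": {"steps": [[0.004,0.038,0.02,0,0,-0.0195,0],[0.0035,0.038,0.05,0,0,-0.0195,0],[0.003,0.035,0.05,0,0,-0.0195,0],[0.002,0.03,0.05,0,0,-0.0195,0],[0,0,0.05,0,0,0,0],[0,0,0,0,0,0,0],[0,0,0,0,0,0,0],[0,0,0,0,0,0,0]]}}

```text
t: 12.42
tcp_pos: [0.5236, -0.2984, 0.1246]
eef_rot: [1.0, -0.02, 0.001, 0.001]
wrist_force: [-1.1, 0.2, -3.1]
gripper_width: 0.181
gripper_force: 35.0
```

```bash
python3 - <<'E'
from h import *
for _ in range(2): capture("wrist")
c=calibration("wrist");i=capture("wrist")
np.savez("w5.npz",i=i,**c)
cv2.imwrite("pics/w5.png",cv2.resize(i[:,:,::-1],(800,600),interpolation=cv2.INTER_CUBIC))
E
python3 plan.py .5225 -.3043 .069 -.038 4
```

```text
cur [ 0.5236 -0.2984  0.1243] yaw -0.0392 F [ 0.8  0.2 -1.9]
[-0.0006, 0.0036, 0.0346, 0.0005, -0.0006, -0.0004]
[-0.0006, 0.0036, 0.0346, 0.0005, -0.0006, -0.0004]
[-0.0006, 0.0037, 0.0346, 0.0005, -0.0006, -0.0004]
[-0.0005, 0.0037, 0.0346, 0.0005, -0.0006, -0.0004]
```

View pics/w5.png

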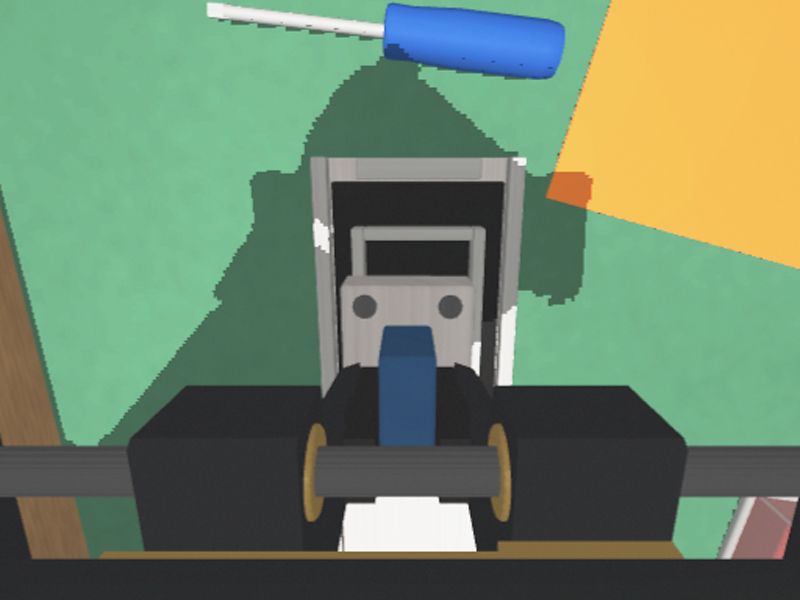

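The held block's far top edge is at about (342–474, 278), and the rim's far edge is at (351–486, 227). The block is a few mm to the left, as expected.

Run:
```python
from h import *
c=np.load("w5.npz");S=1.5625
q=lambda u,v,z:ray(c,u/S-.3,v/S-.3,z)
u=np.array([np.cos(.038),-np.sin(.038),0])
for n,a,b,z,o in(("rim",(351,227),(486,227),.036,.046),("blk",(342,277),(474,277),.1196,.035)):
    A,B=q(*a,z),q(*b,z);d=A-B;print(n,((A+B)/2-o*u).round(4),np.linalg.norm(d).round(4),np.arctan2(d[1],d[0])-np.pi/2)
A,B=q(365,307,.1196),q(450,307,.1196);print("holes mid",((A+B)/2-.028*u).round(4))
```

```text
rim [ 0.5234 -0.3043  0.036 ] 0.0662 -0.03891236171938006
blk [ 0.5265 -0.299   0.1196] 0.043 -0.03907583923714997
holes mid [ 0.5234 -0.2987  0.1196]
```

Request:
{"method": "drive_tool", "body": {"steps": [[-0.001,0.0035,0,0,0,0,0],[-0.001,0.0035,0,0,0,0,0],[-0.001,0.0035,0.02,0,0,0,0],[0,0.0035,0.03,0,0,0,0],[0,0,0.035,0,0,0,0],[0,0,0.03,0,0,0,0],[0,0,0.015,0,0,0,0],[0,0,0.005,0,0,0,0]]}}

```text
t: 13.23
tcp_pos: [0.521, -0.3035, 0.0669]
eef_rot: [1.0, -0.02, -0.001, -0.001]
wrist_force: [0.6, 0.3, -0.8]
gripper_width: 0.184
gripper_force: 35.0
```

```bash
python3 - <<'E'
from h import *
for _ in range(3): capture("wrist")
c=calibration("wrist");i=capture("wrist");a=capture("side")
np.savez("w6.npz",i=i,**c)
cv2.imwrite("pics/w6.png",np.hstack([cv2.resize(i[60:285,150:375,::-1],(400,400),interpolation=3),cv2.resize(a[100:190,280:370,::-1],(400,400),interpolation=3)]))
E
python3 plan.py .5225 -.3038 .069 -.038 1
```

```text
cur [ 0.5219 -0.3042  0.0694] yaw -0.0396 F [ 0.3  0.7 -1.9]
[0.0014, -0.001, 0.0009, 0.0009, -0.0012, -0.002]
```

View pics/w6.png

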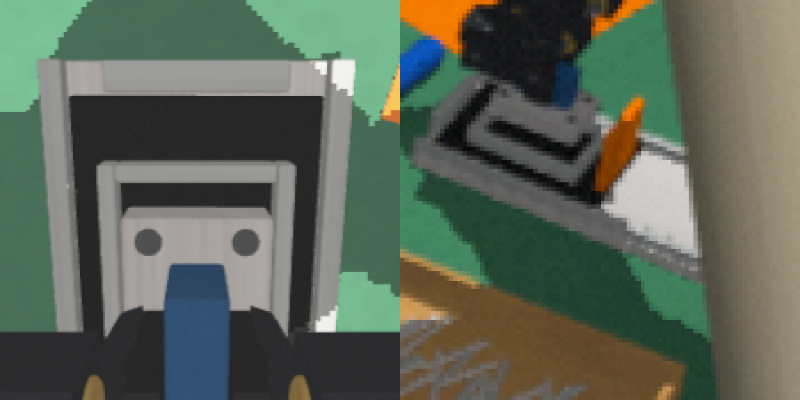

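The block sits centred between the rim's inner walls (118–275), with its top edge at (123–272, 208). The carriage plate is against the stop bar. One last numeric check.

Run:
```python
from h import *
c=np.load("w6.npz")
q=lambda u,v,z:ray(c,u*.5625+150-.2,v*.5625+60-.2,z)
u=np.array([np.cos(.038),-np.sin(.038),0])
for n,a,b,z,o in(("rim",(97,161),(296,161),.036,.046),("blk",(123,208),(272,208),.0647,.035),("holes",(148,242),(245,242),.0647,.028)):
    A,B=q(*a,z),q(*b,z);d=A-B;print(n,((A+B)/2-o*u).round(4),np.linalg.norm(d).round(4),np.arctan2(d[1],d[0])-np.pi/2)
s=state();print(s["tcp_pos"],np.round(s["qvel"],3),s["gripper_force"],s["t"])
```

```text
rim [ 0.5239 -0.3043  0.036 ] 0.0659 -0.03923357616019807
blk [ 0.5249 -0.3046  0.0647] 0.0425 -0.03924825365175044
holes [ 0.5219 -0.3042  0.0647] 0.0281 -0.039259311567687805
[ 0.52192148 -0.30417729  0.069356  ] [-0.    -0.002  0.002  0.     0.001  0.001] 34.98063842765987 13.4833
```

Position is within about 1–2 mm, yaw is matched, and the block is still and held.

```bash
python3 -c "
from cell import *
print(finish_job())"
```

```text
the job is handed in; nothing more can be done
None
```

The job is handed in with no verdict returned: the carriage is home, and the block is held level about 10 mm above the pocket's rim and centred to about 2 mm. The push against the stop peaked at about 107 N (limit 120 N).

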